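# Sort the desk things of the mobile office into their trays

### The arm

A 6-joint arm with a two-finger parallel gripper is mounted at the origin on the work surface. World frame = base frame: x ahead of the robot, y to its left, z up, the work surface at z = 0. Lengths are in m, angles in rad, forces in N, time in s.
With the tool pointing down it reaches from about 0.25 to 0.725 m from the base axis. Payload 4 kg.
Tool frame: the origin (TCP) lies on the centre line of the jaws, within the pads' length; the fingertips stand ahead of it and the grasp point (between the pads) lies 11 mm behind it (bot.tip_extent is the z of the fingertips in the tool frame, in m); z points along the fingers, y is the direction in which the jaws open and shut (so a half turn about z gives the same grasp; the last joint's range is limited). The gripper opens to 85 mm and grips with 20 to 120 N. Pads are 22 mm wide; open, the fingers measure 114 mm over their backs; the gripper's body (76 mm by 85 mm) begins 54 mm behind the grasp point. The pads swing forward as they close: fully open they stand 13 mm farther back than shut.
Start: joints at [1.288, 0.241, 0.005, 1.335, 0, 1.571], TCP at [0.14, 0.48, 0.209] pointing down, gripper open.
Joint ranges: [-2.72, 2.72], [-1.05, 1.87], [-1.09, 1.28], [-1.99, 2.15], [-1.42, 1.44], [-3.14, 3.14]. Speed limits (rad/s): [2.79, 2.79, 3.14, 3.14, 3.14, 3.14].

### API

Orientations are given as a unit quaternion [x, y, z, w].
In Python, from workcell import bot gives the robot as it stands.
- The arm moves only by the shell command python3 -m jog 'ROWS'. ROWS is JSON, a list that holds one entry, the list of rows, each a list of 7 numbers: the shift along the world's x, y, z in m, then the turn, a rotation vector about the world's x, y, z in degrees, then the closure in counts, from 0 (fully open) to 255 (shut). In form: [[[tx, ty, tz, ax, ay, az, fingers], ...]]. A call has 1 to 10 rows; each row is the pose to reach, as a shift and turn from the pose commanded when the call began; what a row does not reach only later rows make up. A row lasts 1/12 s, in which the tool goes at most 41.7 mm and 7.16 degrees, less where a joint would pass 70% of its speed; a pose out of reach is approached as far as the arm can. A call with a gripper value outside its range is refused whole. The fingers move at their own pace and stop on an object; the grip force is fixed at half the most. Time passes only in rows, so rows that repeat a pose let the fingers close. It gives the time, the measured TCP pose, the force and the opening at its end, in the units of the state.
- bot.get_obs(): the state, without advancing time (a new reading comes with each control period).
- bot.camera(name): name is "scene" or "top" or "wrist"; returns the picture (420x560x3 uint8, blue, green, red); there is no depth.
- bot.camera_model(name): a dict with "K" (3x3 intrinsics, pixels), "T" (4x4, takes a point from camera to world coordinates). Camera axes: x right, y down, z forward; pixel columns grow to the right and rows downward; lengths in m; the calibration is good to about 2 mm. The wrist camera is an equidistant fisheye: a pixel r from the principal point sees the ray r / f radians off the axis. A picture is of the moment at which its call begins: read the wrist's pose just before it. camera_model takes no time and is no camera call; for the wrist camera it gives the pose at the moment of the call.
- bot.job_done(): hands the job in, once; it reports no verdict.
The state is a dict: "clock": time; "joint_pos": joint angles; "joint_vel": joint speeds; "tau": joint torques, N m; "eef_pos": TCP position; "tool_rot": TCP orientation; "ft_force": force on the tool from outside, world axes, zero at the start; "ft_torque": the same for the moment, N m; "grip_width": finger opening in m.
Only numpy, scipy, OpenCV 4.12 (cv2) and the standard library are available. Lean on these libraries where they do the work, as an engineer would, in place of code of your own. Each camera call takes 0.05 s, during which the arm holds its last target. There are 200 camera calls.

### The job

Clear up the service desk: lay both highlighters flat on the floor of the open rectangular tray (not on top of each other), stand the two stamps upright in the two-bay tray, one in each bay, and put the roll of tape flat in the round dish. Leave the gel bottle and the mug where they are.

Things in the scene. Friction and masses are not known exactly. Their poses are not given: they have to be found in the camera images.
- stamp_a_mid (a point): compact self-inking office stamp standing upright on the desk: black cap on a white frame, a small paper-white label on top, 44 (its x) x 30 (its y) mm and 64 mm tall, about 70 g; plain sides, so it can be gripped across the 30 mm (along its y) at any height, the black cap being its upper 30 mm. Point: its centre, 32 mm above its underside; z up. The two stamps are alike.
- stamp_b_mid (a point): compact self-inking office stamp standing upright on the desk: black cap on a white frame, a small paper-white label on top, 44 (its x) x 30 (its y) mm and 64 mm tall, about 70 g; plain sides, so it can be gripped across the 30 mm (along its y) at any height, the black cap being its upper 30 mm. Point: its centre, 32 mm above its underside; z up. The two stamps are alike.
- highlighter_a_mid (a point): flat highlighter pen lying on its broad side: white body, black cap at its +x end, 105 (its x) x 24 (its y) mm and 16 mm thick, about 20 g; does not roll. Point: its centre, 8 mm above its underside; x along its length, z up. The two highlighters are alike.
- highlighter_b_mid (a point): flat highlighter pen lying on its broad side: white body, black cap at its +x end, 105 (its x) x 24 (its y) mm and 16 mm thick, about 20 g; does not roll. Point: its centre, 8 mm above its underside; x along its length, z up. The two highlighters are alike.
- tape_roll_mid (a point): roll of clear sticky tape lying flat, translucent pale ring, 48 mm outer and 25 mm inner diameter, 19 mm thick, about 30 g. Point: its centre, 9.5 mm above its underside; z up.
- flat_tray: undivided rectangular shallow tray of grey plastic, fixed to the desk; outside 140 (its x) x 175 (its y) mm, 18 mm high, walls and floor 4 mm thick; place for the highlighters, side by side along its y. Origin: centre of its underside; z up.
- bay_tray: grey plastic tray parted by one wall into two equal bays, fixed to the desk; outside 92 (its x) x 170 (its y) mm, 20 mm high, walls, floor and dividing wall 4 mm thick; the dividing wall runs along its x through the middle, so the bays are 84 x 79 mm inside and centred 41.5 mm to the +y and -y sides; one stamp belongs in each, either one. Origin: centre of its underside; z up.
- round_dish: shallow round dish of grey plastic, fixed to the desk; rim 118 mm across outside, 18 mm high, wall and floor 4 mm thick; place for the tape roll. Origin: centre of its underside; z up.
- gel_bottle_mid (a point): bystander, to be left alone: clear hand-gel pump bottle, 56 mm across, 144 mm tall, standing beyond the trays; its white spout points to its -x. Point: on its axis, 72 mm above the desk.
- mug_mid (a point): bystander, to be left alone: white mug, 76 mm across, 85 mm tall, handle at its +y, standing beyond the trays. Point: on its axis, 42.5 mm above the desk.
There are look-alikes about, which are no part of the job. Leave any red look-alike of the part that bears highlighter_a_mid alone.

How it is judged:
At the end, for the whole second after the job is handed in: Highlighters flat on the rectangular tray's floor (centres under 15 mm above its underside), one stamp upright (0.12 rad) on the floor of each bay, tape roll flat in the dish (within 35 mm of its middle, under 17.5 mm up), all at rest; bottle and mug moved under 20 mm (x of highlighter_a_mid in the frame of flat_tray between -0.06 and 0.06 m and y of highlighter_a_mid in the frame of flat_tray between -0.045 and 0.045 m and z of highlighter_a_mid in the frame of flat_tray between 0 and 0.015 m and x of highlighter_b_mid in the frame of flat_tray between -0.06 and 0.06 m and y of highlighter_b_mid in the frame of flat_tray between -0.045 and 0.045 m and z of highlighter_b_mid in the frame of flat_tray between 0 and 0.015 m and z of stamp_a_mid in the frame of bay_tray between 0.025 and 0.04 m and angle between each of stamp_a_mid, stamp_b_mid's own z axis and vertical below 0.12 rad and z of stamp_b_mid in the frame of bay_tray between 0.025 and 0.04 m and ((x of stamp_a_mid in the frame of bay_tray between -0.036 and 0.036 m and y of stamp_a_mid in the frame of bay_tray between 0.008 and 0.076 m and x of stamp_b_mid in the frame of bay_tray between -0.036 and 0.036 m and y of stamp_b_mid in the frame of bay_tray between -0.076 and -0.008 m) or (x of stamp_a_mid in the frame of bay_tray between -0.036 and 0.036 m and y of stamp_a_mid in the frame of bay_tray between -0.076 and -0.008 m and x of stamp_b_mid in the frame of bay_tray between -0.036 and 0.036 m and y of stamp_b_mid in the frame of bay_tray between 0.008 and 0.076 m)) and horizontal distance between tape_roll_mid and round_dish below 0.035 m and z of tape_roll_mid in the frame of round_dish between 0 and 0.0175 m and linear speed of each of stamp_a, highlighter_a, stamp_b, highlighter_b, tape_roll below 0.02 m/s); the robot touches nothing.
It fails at once if the gel bottle is pushed more than 20 mm or knocked over (distance of gel_bottle_mid from where it was at the start of the episode above 0.02 m).
It fails at once if the mug is pushed more than 20 mm or knocked over (distance of mug_mid from where it was at the start of the episode above 0.02 m).
It also fails if it takes over 125 s, if anything falls off the work surface, if the arm or the gripper's body presses on something with over 40 N, if the wrist force passes 120 N, or if a joint passes its speed limit or range.

## Working session

There is one attempt and no reset: what is moved stays moved. The work goes in short steps, Python scripts to look and compute and a shell command to move; the robot and the scene stay as the last step left them, time stands still between calls to the robot, and variables do not carry over. Pictures are saved under pics/ and viewed, about 12 in all and at most 16, crops included, and the job is handed in when it is done.

```bash
mkdir -p pics; ls; python3 - <<'E'
from workcell import bot
import cv2
for n in ("top","scene"):
    im=bot.camera(n); cv2.imwrite(f"pics/{n}0.png",im)
    m=bot.camera_model(n); print(n,m["K"],m["T"])
print(bot.get_obs(),bot.tip_extent)
E
```

```text
pics
top [[414.97518001   0.         280.35818451]
 [  0.         414.97518001 211.60697091]
 [  0.           0.           1.        ]] [[ 0.02653646 -0.99101031  0.13112737  0.33473188]
 [-0.99964624 -0.02607222  0.00525624  0.06529902]
 [-0.0017902  -0.13122047 -0.99135159  1.12104756]
 [ 0.          0.          0.          1.        ]]
scene [[392.79824672   0.         271.4015696 ]
 [  0.         392.79824672 206.46262187]
 [  0.           0.           1.        ]] [[ 0.84005362  0.44733277 -0.30692557  0.80427248]
 [ 0.54250054 -0.69085089  0.47793118 -0.3943015 ]
 [ 0.00175448 -0.5679951  -0.82303006  0.89267003]
 [ 0.          0.          0.          1.        ]]
{'clock': 0.1, 'joint_pos': array([ 1.28799330e+00,  2.41344708e-01,  3.87070752e-03,  1.33520569e+00,
       -8.90234254e-06,  1.57080421e+00]), 'joint_vel': array([ 3.06508422e-05, -1.34269403e-03,  2.15959141e-03, -8.66017576e-04,
        1.20544727e-04,  1.37735209e-03]), 'tau': array([-2.14988368e-04, -3.73138583e+01,  2.53009397e+01,  1.08672353e-02,
       -1.88445722e-05, -1.72517002e-05]), 'eef_pos': array([0.1393583 , 0.47955717, 0.20810298]), 'tool_rot': array([ 1.40934611e-01,  9.90018459e-01, -9.32913109e-04, -1.28301813e-04]), 'ft_force': array([ 0.51974878, -0.13223973,  0.73616232]), 'ft_torque': array([-0.03176108,  0.00249494, -0.00885991]), 'grip_width': 0.08548808184162993} 0.008
```

View pics/top0.png

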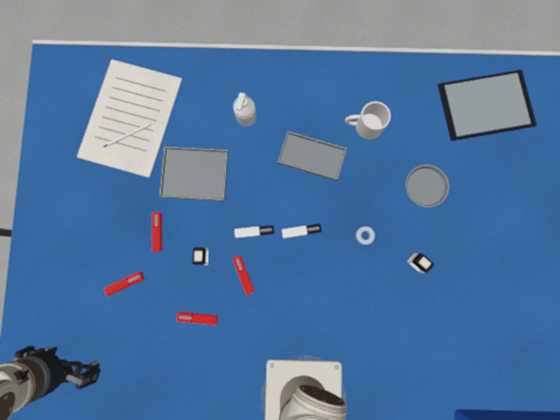

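View pics/scene0.png

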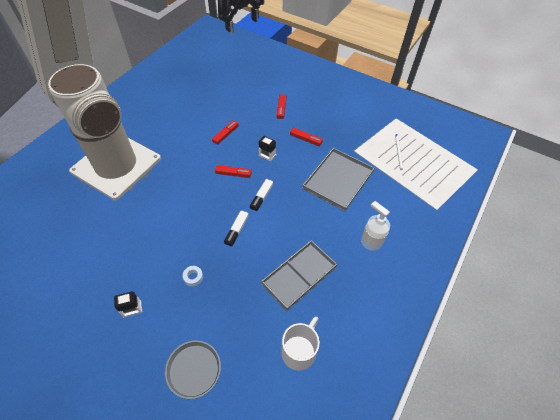

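The top view shows the stamps at about (201,257) and (421,263), the highlighters at (254,231) and (301,231), and the tape at (365,236). The flat tray is at (194,173), the bay tray at (313,155) and the dish at (427,186). Next I'll view an enlarged crop.

```bash
python3 - <<'E'
import cv2
im=cv2.imread("pics/top0.png")
cv2.imwrite("pics/top0a.png",cv2.resize(im[130:280,150:310],None,fx=5,fy=4*1.0,interpolation=cv2.INTER_CUBIC))
cv2.imwrite("pics/top0b.png",cv2.resize(im[130:280,270:460],None,fx=4,fy=4,interpolation=cv2.INTER_CUBIC))
E
```

```text
(no output)
```

View pics/top0a.png

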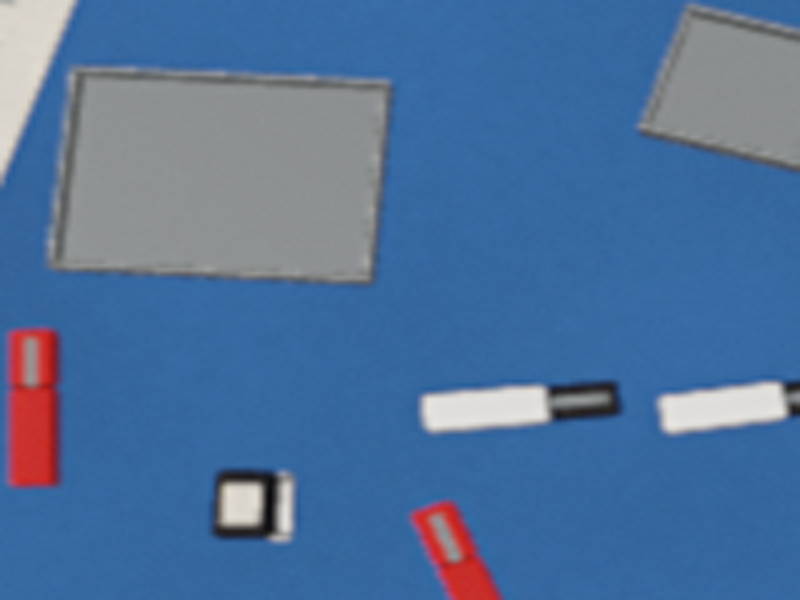

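View pics/top0b.png

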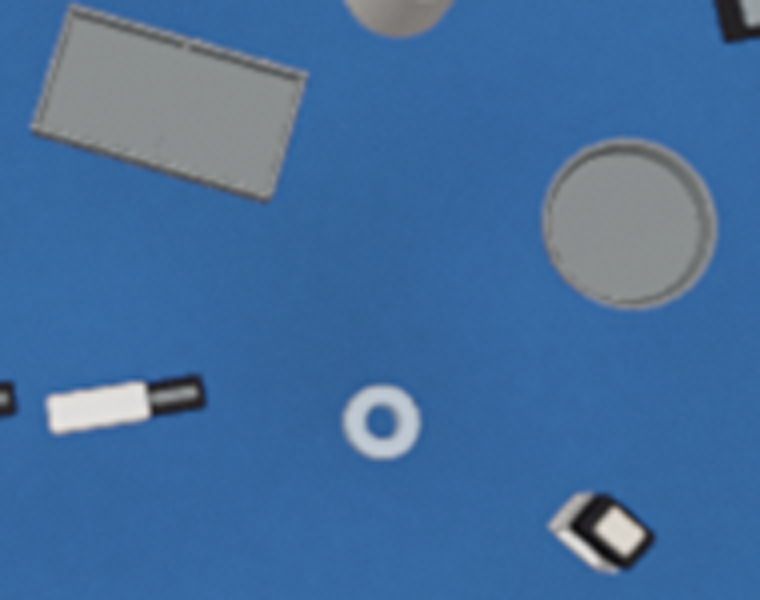

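```bash
cat > h.py <<'E'
import numpy as np
from workcell import bot
M=bot.camera_model("top"); K=np.array(M["K"]); T=np.array(M["T"])
def ray(u,v,z):
    d=T[:3,:3]@np.linalg.inv(K)@[u,v,1]; o=T[:3,3]
    return (o+d*(z-o[2])/d[2])[:2]
A=lambda p,z: ray((p[0]+.5)/5-.5+150,(p[1]+.5)/4-.5+130,z)
B=lambda p,z: ray((p[0]+.5)/4-.5+270,(p[1]+.5)/4-.5+130,z)
def rect(f,pts,z):
    import cv2
    w=np.array([f(p,z) for p in pts])
    e1=(w[1]-w[0]+w[2]-w[3])/2; e2=(w[3]-w[0]+w[2]-w[1])/2
    return w.mean(0).round(4), *[(round(float(np.hypot(*e)),4), round(float(np.degrees(np.arctan2(e[1],e[0]))),1)) for e in (e1,e2)]
E
python3 - <<'E'
from h import *
print("stA",rect(A,[(218,472),(272,472),(270,535),(213,535)],.064))
print("stB",rect(B,[(603,494),(654,537),(628,570),(572,525)],.064))
print("hlA",rect(A,[(421,395),(617,383),(620,413),(425,433)],.016))
print("hlB",rect(B,[(47,398),(200,376),(204,408),(52,434)],.016))
print("flat",rect(A,[(75,68),(390,82),(372,283),(50,267)],.018))
print("bay",rect(B,[(70,5),(307,72),(268,202),(33,130)],.02))
print("tape",B((382,422),.019),"dish",B((630,223),.018))
print("bottle",ray(245,112,.06),"mug",ray(371,117,.06))
E
```

```text
stA (array([0.3569, 0.276 ]), (0.0281, -88.5), (0.0397, -179.6))
stB (array([ 0.3544, -0.2933]), (0.0427, -128.8), (0.0276, 138.2))
hlA (array([0.4265, 0.1408]), (0.1049, -82.6), (0.0228, -173.3))
hlB (array([0.4312, 0.0145]), (0.1031, -79.5), (0.0229, -171.3))
flat (array([0.5797, 0.3085]), (0.1736, -91.9), (0.1389, 178.3))
bay (array([ 0.638 , -0.0108]), (0.1675, -105.4), (0.0931, 164.8))
tape [ 0.42339399 -0.15575895] dish [ 0.56254014 -0.32340862]
bottle [0.74019962 0.17219933] mug [ 0.73502011 -0.16321985]
```

```bash
python3 -m jog '[[[0.217,-0.204,-0.069,0,0,17.7,0],[0.217,-0.204,-0.069,0,0,17.7,0],[0.217,-0.204,-0.069,0,0,17.7,0],[0.217,-0.204,-0.069,0,0,17.7,0],[0.217,-0.204,-0.069,0,0,17.7,0],[0.217,-0.204,-0.069,0,0,17.7,0],[0.217,-0.204,-0.069,0,0,17.7,0],[0.217,-0.204,-0.069,0,0,17.7,0],[0.217,-0.204,-0.069,0,0,17.7,0],[0.217,-0.204,-0.069,0,0,17.7,0]]]'
python3 - <<'E'
from workcell import bot
import cv2
cv2.imwrite("pics/w1.png",bot.camera("wrist"))
o=bot.get_obs();print(o["eef_pos"],o["tool_rot"],o["joint_pos"])
E
```

```text
clock: 0.93
eef_pos: [0.3566, 0.275, 0.1393]
tool_rot: [-0.011, 1.0, -0.0, -0.001]
ft_force: [0.1, 0.7, -0.1]
grip_width: 0.0855
[0.35625565 0.27592512 0.1396207 ] [-1.25096324e-02  9.99921586e-01 -7.16599945e-05 -5.71070050e-04] [ 6.58592038e-01  1.89589192e-01 -2.46961382e-01  1.13524398e+00
  5.73206307e-04  6.33571830e-01]
```

View pics/w1.png

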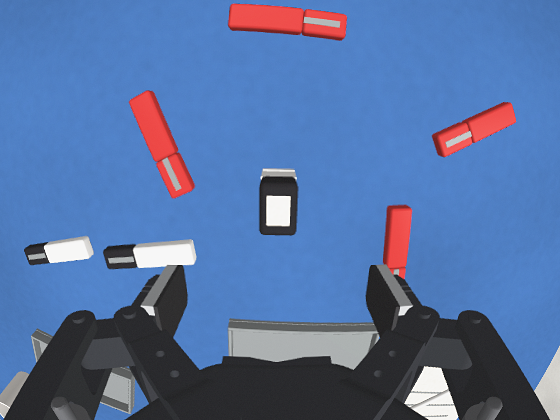

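The wrist view shows the stamp at column 278, centred between the fingers (about 277). I'll descend and grip.

```bash
python3 -m jog '[[[0,0,-0.04,0,0,0,0],[0,0,-0.08,0,0,0,0],[0,0,-0.103,0,0,0,0],[0,0,-0.103,0,0,0,0],[0,0,-0.103,0,0,0,255],[0,0,-0.103,0,0,0,255],[0,0,-0.103,0,0,0,255],[0,0,-0.103,0,0,0,255],[0,0,-0.103,0,0,0,255],[0,0,-0.103,0,0,0,255]]]'
python3 -m jog '[[[0,0,0,0,0,0,255],[0,0,0,0,0,0,255],[0,0,0,0,0,0,255],[0,0,0.02,0,0,0,255],[0,0,0.05,0,0,0,255],[0,0,0.09,0,0,0,255],[0,0,0.103,0,0,0,255],[0,0,0.103,0,0,0,255]]]'
```

```text
clock: 1.82
eef_pos: [0.3578, 0.2772, 0.0389]
tool_rot: [-0.013, 1.0, 0.001, 0.002]
ft_force: [-1.4, -0.6, 6.8]
grip_width: 0.0272
clock: 2.48
eef_pos: [0.3594, 0.2783, 0.1448]
tool_rot: [-0.013, 1.0, 0.003, 0.004]
ft_force: [0.2, -0.4, -0.8]
grip_width: 0.0272
```

```bash
python3 -m jog '[[[0.292,-0.247,0.0,0,0,-17,255],[0.292,-0.247,0.0,0,0,-17,255],[0.292,-0.247,0.0,0,0,-17,255],[0.292,-0.247,0.0,0,0,-17,255],[0.292,-0.247,0.0,0,0,-17,255],[0.292,-0.247,0.0,0,0,-17,255],[0.292,-0.247,0.0,0,0,-17,255],[0.292,-0.247,0.0,0,0,-17,255],[0.292,-0.247,0.0,0,0,-17,255],[0.292,-0.247,0.0,0,0,-17,255]]]'
python3 -m jog '[[[0,0,0,0,0,0,255],[0,0,0,0,0,0,255],[0,0,0,0,0,0,255],[0,0,0,0,0,0,255]]]'
python3 - <<'E'
from workcell import bot
import cv2
cv2.imwrite("pics/w2.png",bot.camera("wrist"))
o=bot.get_obs();print(o["eef_pos"],o["tool_rot"],o["joint_pos"])
E
```

```text
clock: 3.32
eef_pos: [0.652, 0.0237, 0.1373]
tool_rot: [0.138, 0.99, -0.001, 0.0]
ft_force: [0.1, 0.2, -0.4]
grip_width: 0.0268
clock: 3.65
eef_pos: [0.6473, 0.0305, 0.1399]
tool_rot: [0.134, 0.991, 0.0, -0.001]
ft_force: [-0.8, 0.0, -0.6]
grip_width: 0.0267
[0.6474851  0.03055216 0.14025736] [ 1.33914062e-01  9.90992929e-01  7.04856301e-05 -1.81139029e-04] [4.70483539e-02 5.71653255e-01 3.24461415e-01 1.32393540e+00
 2.04004357e-04 3.15683472e-01]
```

View pics/w2.png

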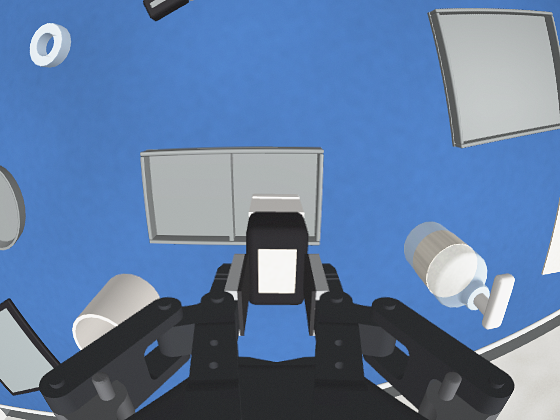

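The stamp is held upright and sits over the right (+y) bay, with its column at 277 and the bay spanning 233–322. I'll lower it and release.

```bash
python3 -m jog '[[[0,0,-0.03,0,0,0,255],[0,0,-0.06,0,0,0,255],[0,0,-0.08,0,0,0,255],[0,0,-0.088,0,0,0,255],[0,0,-0.093,0,0,0,255],[0,0,-0.096,0,0,0,255],[0,0,-0.098,0,0,0,255],[0,0,-0.098,0,0,0,255],[0,0,-0.098,0,0,0,255]]]'
python3 -m jog '[[[0,0,0,0,0,0,120],[0,0,0,0,0,0,80],[0,0,0,0,0,0,80],[0,0,0,0,0,0,80],[0,0,0,0,0,0,80],[0,0,0.03,0,0,0,80],[0,0,0.07,0,0,0,40],[0,0,0.1,0,0,0,0],[0,0,0.1,0,0,0,0]]]'
```

```text
clock: 4.45
eef_pos: [0.6496, 0.0292, 0.0434]
tool_rot: [0.135, 0.991, 0.0, 0.001]
ft_force: [-0.2, 0.3, -1.5]
grip_width: 0.027
clock: 5.2
eef_pos: [0.6531, 0.0293, 0.1503]
tool_rot: [0.135, 0.991, 0.001, 0.007]
ft_force: [1.9, 0.0, 0.1]
grip_width: 0.0852
```

```bash
python3 -m jog '[[[-0.295,-0.322,0,0,0,65.5,0],[-0.295,-0.322,0,0,0,65.5,0],[-0.295,-0.322,0,0,0,65.5,0],[-0.295,-0.322,0,0,0,65.5,0],[-0.295,-0.322,0,0,0,65.5,0],[-0.295,-0.322,0,0,0,65.5,0],[-0.295,-0.322,0,0,0,65.5,0],[-0.295,-0.322,0,0,0,65.5,0],[-0.295,-0.322,0,0,0,65.5,0],[-0.295,-0.322,0,0,0,65.5,0]]]'
python3 - <<'E'
from workcell import bot
o=bot.get_obs();print(o["eef_pos"],o["tool_rot"],o["joint_pos"])
E
```

```text
clock: 6.03
eef_pos: [0.3793, -0.2649, 0.1421]
tool_rot: [-0.425, 0.905, -0.0, 0.0]
ft_force: [0.8, -0.5, -0.2]
grip_width: 0.0855
[ 0.37934204 -0.26490806  0.14210034] [-4.25278762e-01  9.05062222e-01 -4.21998021e-04  4.11923833e-04] [-6.09814890e-01  2.08749548e-01 -2.15685796e-01  1.14521869e+00
  2.93631297e-04 -1.48835462e+00]
```

```bash
python3 -m jog '[[[0,0,0,0,0,0,0],[0,0,0,0,0,0,0],[0,0,0,0,0,0,0],[0,0,0,0,0,0,0]]]'
python3 - <<'E'
from workcell import bot
import cv2
cv2.imwrite("pics/w3.png",bot.camera("wrist"))
o=bot.get_obs();print(o["eef_pos"],o["tool_rot"],o["joint_pos"])
E
```

```text
clock: 6.37
eef_pos: [0.3811, -0.2634, 0.142]
tool_rot: [-0.423, 0.906, -0.0, 0.0]
ft_force: [-0.3, -0.2, -0.0]
grip_width: 0.085
[ 0.38121365 -0.26315805  0.14189623] [-4.23449212e-01  9.05919828e-01 -3.59787636e-06  1.71095630e-04] [-6.04402583e-01  2.10721776e-01 -2.13717115e-01  1.14617849e+00
  2.91760564e-04 -1.47890129e+00]
```

View pics/w3.png

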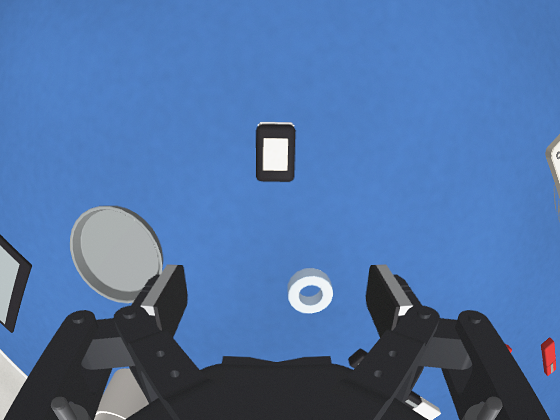

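The stamp is centred at column 275 and aligned with the jaws; what remains is (-27, -30) mm. Next: approach, grip and lift.

```bash
python3 -m jog '[[[-0.027,-0.030,0,0,0,0,0],[-0.027,-0.030,-0.03,0,0,0,0],[-0.027,-0.03,-0.07,0,0,0,0],[-0.027,-0.03,-0.105,0,0,0,0],[-0.027,-0.03,-0.105,0,0,0,0],[-0.027,-0.03,-0.105,0,0,0,255],[-0.027,-0.03,-0.105,0,0,0,255],[-0.027,-0.03,-0.105,0,0,0,255],[-0.027,-0.03,-0.105,0,0,0,255],[-0.027,-0.03,-0.105,0,0,0,255]]]'
python3 -m jog '[[[0,0,0,0,0,0,255],[0,0,0,0,0,0,255],[0,0,0,0,0,0,255],[0,0,0,0,0,0,255],[0,0,0.02,0,0,0,255],[0,0,0.05,0,0,0,255],[0,0,0.09,0,0,0,255],[0,0,0.105,0,0,0,255],[0,0,0.105,0,0,0,255],[0,0,0.105,0,0,0,255]]]'
```

```text
clock: 7.25
eef_pos: [0.3551, -0.2953, 0.0391]
tool_rot: [-0.423, 0.906, -0.002, 0.001]
ft_force: [0.7, -0.8, 5.1]
grip_width: 0.0268
clock: 8.08
eef_pos: [0.3541, -0.2948, 0.1435]
tool_rot: [-0.423, 0.906, -0.002, 0.001]
ft_force: [-0.2, 0.4, -0.8]
grip_width: 0.0265
```

```bash
python3 -m jog '[[[0.273,0.242,0.0,0,0,-65.5,255],[0.273,0.242,0.0,0,0,-65.5,255],[0.273,0.242,0.0,0,0,-65.5,255],[0.273,0.242,0.0,0,0,-65.5,255],[0.273,0.242,0.0,0,0,-65.5,255],[0.273,0.242,0.0,0,0,-65.5,255],[0.273,0.242,0.0,0,0,-65.5,255],[0.273,0.242,0.0,0,0,-65.5,255],[0.273,0.242,0.0,0,0,-65.5,255],[0.273,0.242,0.0,0,0,-65.5,255]]]'
python3 -m jog '[[[0,0,0,0,0,0,255],[0,0,0,0,0,0,255],[0,0,0,0,0,0,255],[0,0,0,0,0,0,255]]]'
python3 - <<'E'
from workcell import bot
import cv2
cv2.imwrite("pics/w4.png",bot.camera("wrist"))
o=bot.get_obs();print(o["eef_pos"],o["tool_rot"],o["joint_pos"])
E
```

```text
clock: 8.92
eef_pos: [0.6285, -0.0476, 0.1392]
tool_rot: [0.136, 0.991, 0.001, -0.001]
ft_force: [0.2, 0.3, -0.6]
grip_width: 0.0265
clock: 9.25
eef_pos: [0.6248, -0.0531, 0.1411]
tool_rot: [0.135, 0.991, -0.0, -0.001]
ft_force: [-1.2, 0.9, -0.6]
grip_width: 0.0264
[ 0.62504881 -0.05323512  0.14158931] [ 1.35442928e-01  9.90784913e-01 -1.43200377e-04 -6.69412302e-04] [-8.48513588e-02  5.28666688e-01  2.55825502e-01  1.29930683e+00
 -2.17765466e-04  1.86869846e-01]
```

View pics/w4.png

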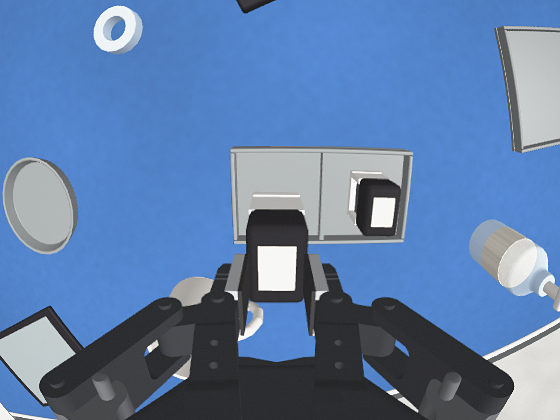

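Stamp A stands in its bay, and stamp B is over the left bay (column 277, bay spanning 235–320). I'll lower it and release.

```bash
python3 -m jog '[[[0,0,-0.03,0,0,0,255],[0,0,-0.06,0,0,0,255],[0,0,-0.08,0,0,0,255],[0,0,-0.09,0,0,0,255],[0,0,-0.095,0,0,0,255],[0,0,-0.098,0,0,0,255],[0,0,-0.1,0,0,0,255],[0,0,-0.1,0,0,0,255],[0,0,-0.1,0,0,0,255]]]'
python3 -m jog '[[[0,0,0,0,0,0,120],[0,0,0,0,0,0,80],[0,0,0,0,0,0,80],[0,0,0,0,0,0,80],[0,0,0,0,0,0,80],[0,0,0.03,0,0,0,80],[0,0,0.07,0,0,0,40],[0,0,0.1,0,0,0,0],[0,0,0.1,0,0,0,0]]]'
```

```text
clock: 10.05
eef_pos: [0.6274, -0.0522, 0.0435]
tool_rot: [0.135, 0.991, 0.0, 0.001]
ft_force: [-0.4, 0.4, -0.8]
grip_width: 0.0265
clock: 10.8
eef_pos: [0.6308, -0.0524, 0.1501]
tool_rot: [0.135, 0.991, 0.0, 0.007]
ft_force: [1.9, -1.2, 1.1]
grip_width: 0.0854
```

```bash
python3 -m jog '[[[-0.204,-0.105,-0.03,0,0,0,0],[-0.204,-0.105,-0.03,0,0,0,0],[-0.204,-0.105,-0.03,0,0,0,0],[-0.204,-0.105,-0.03,0,0,0,0],[-0.204,-0.105,-0.03,0,0,0,0],[-0.204,-0.105,-0.03,0,0,0,0],[-0.204,-0.105,-0.03,0,0,0,0],[-0.204,-0.105,-0.03,0,0,0,0],[-0.204,-0.105,-0.03,0,0,0,0]]]'
python3 - <<'E'
from workcell import bot
import cv2
cv2.imwrite("pics/w5.png",bot.camera("wrist"))
o=bot.get_obs();print(o["eef_pos"],o["tool_rot"],o["joint_pos"])
E
```

```text
clock: 11.55
eef_pos: [0.4234, -0.1572, 0.1124]
tool_rot: [0.135, 0.991, -0.0, 0.001]
ft_force: [0.1, -0.3, 0.4]
grip_width: 0.0854
[ 0.42378501 -0.15705971  0.11239079] [ 1.34546972e-01  9.90906711e-01 -7.79646908e-05  9.98441221e-04] [-3.55122658e-01  2.14552836e-01 -2.92291792e-01  1.06196896e+00
  2.83937464e-04 -8.52097139e-02]
```

View pics/w5.png

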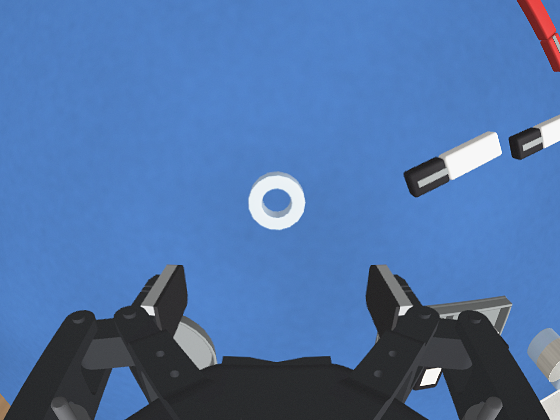

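The tape is centred at column 277. I'll descend and grip.

```bash
python3 -m jog '[[[0,0,-0.03,0,0,0,0],[0,0,-0.07,0,0,0,0],[0,0,-0.09,0,0,0,0],[0,0,-0.1,0,0,0,0],[0,0,-0.1,0,0,0,0],[0,0,-0.1,0,0,0,0],[0,0,-0.1,0,0,0,255],[0,0,-0.1,0,0,0,255],[0,0,-0.1,0,0,0,255],[0,0,-0.1,0,0,0,255]]]'
python3 -m jog '[[[0,0,0,0,0,0,255],[0,0,0,0,0,0,255],[0,0,0,0,0,0,255],[0,0,0,0,0,0,255],[0,0,0.02,0,0,0,255],[0,0,0.05,0,0,0,255],[0,0,0.06,0,0,0,255],[0,0,0.06,0,0,0,255],[0,0,0.06,0,0,0,255]]]'
```

```text
clock: 12.43
eef_pos: [0.4231, -0.1573, 0.0128]
tool_rot: [0.135, 0.991, -0.0, 0.001]
ft_force: [0.1, -0.2, -0.2]
grip_width: 0.039
clock: 13.18
eef_pos: [0.4226, -0.1573, 0.0722]
tool_rot: [0.135, 0.991, -0.0, 0.001]
ft_force: [-0.0, 1.0, -0.7]
grip_width: 0.0
```

```bash
python3 -m jog '[[[0,0,0.04,0,0,0,0],[0,0,0.04,0,0,0,0],[0,0,0.04,0,0,0,0],[0,0,0.04,0,0,0,0],[0,0,0.04,0,0,0,0],[0,0,0.04,0,0,0,0]]]'
python3 - <<'E'
from workcell import bot
import cv2
cv2.imwrite("pics/w6.png",bot.camera("wrist"))
m=bot.camera_model("wrist");print(m)
o=bot.get_obs();print(o["eef_pos"],o["grip_width"])
E
```

```text
clock: 13.68
eef_pos: [0.421, -0.1566, 0.1104]
tool_rot: [0.135, 0.991, 0.0, -0.002]
ft_force: [-0.3, -0.9, 0.1]
grip_width: 0.0725
{'K': array([[325.1922621 ,   0.        , 276.20505783],
       [  0.        , 325.1922621 , 208.6875781 ],
       [  0.        ,   0.        ,   1.        ]]), 'T': array([[ 2.68405173e-01,  9.19882012e-01,  2.85964590e-01,
         3.48448851e-01],
       [ 9.63306054e-01, -2.56407801e-01, -7.93503992e-02,
        -1.35331007e-01],
       [ 3.30546796e-04,  2.96769478e-01, -9.54949092e-01,
         2.75112543e-01],
       [ 0.00000000e+00,  0.00000000e+00,  0.00000000e+00,
         1.00000000e+00]])}
[ 0.42122408 -0.15668439  0.11063564] 0.07896787811339476
```

View pics/w6.png

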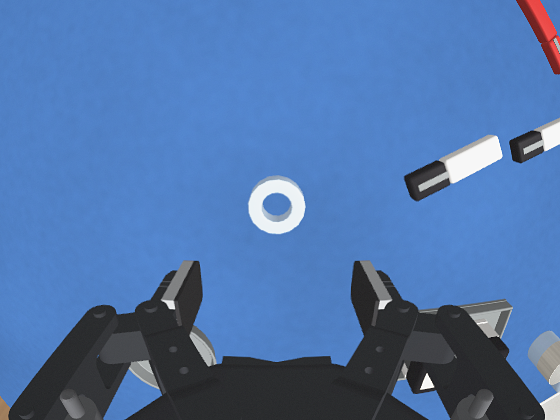

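```bash
cat >> h.py <<'E'
def wray(u,v,z,W=None):
    W=W or bot.camera_model("wrist"); k=W["K"]; t=W["T"]
    x,y=(u-k[0][2])/k[0][0],(v-k[1][2])/k[1][1]; r=np.hypot(x,y)+1e-9
    d=t[:3,:3]@[np.sin(r)*x/r,np.sin(r)*y/r,np.cos(r)]
    return (t[:3,3]+d*(z-t[2,3])/d[2])[:2]
E
python3 - <<'E'
from h import *
print(wray(277,205,.019), bot.tip_extent, bot.get_obs()["eef_pos"])
E
```

```text
[ 0.42226131 -0.15513121] 0.008 [ 0.42122408 -0.15668439  0.11063564]
```

```bash
python3 -m jog '[[[0.001,0.001,-0.03,0,0,0,0],[0.001,0.001,-0.07,0,0,0,0],[0.001,0.001,-0.09,0,0,0,0],[0.001,0.001,-0.1,0,0,0,0],[0.001,0.001,-0.104,0,0,0,0],[0.001,0.001,-0.106,0,0,0,0],[0.001,0.001,-0.106,0,0,0,0]]]'
python3 -m jog '[[[0,0,0,0,0,0,100],[0,0,0,0,0,0,100],[0,0,0,0,0,0,100],[0,0,0,0,0,0,100]]]'
python3 -m jog '[[[0,0,0,0,0,0,255],[0,0,0,0,0,0,255],[0,0,0,0,0,0,255],[0,0,0,0,0,0,255],[0,0,0,0,0,0,255],[0,0,0,0,0,0,255]]]'
```

```text
clock: 14.32
eef_pos: [0.4233, -0.1561, 0.0058]
tool_rot: [0.135, 0.991, 0.0, -0.0]
ft_force: [-0.4, 0.6, 0.5]
grip_width: 0.0856
clock: 14.65
eef_pos: [0.4238, -0.1563, 0.0066]
tool_rot: [0.135, 0.991, -0.0, 0.001]
ft_force: [-0.3, 1.2, -0.3]
grip_width: 0.0524
clock: 15.15
eef_pos: [0.4232, -0.1561, 0.0059]
tool_rot: [0.135, 0.991, 0.0, -0.0]
ft_force: [0.7, 0.1, -0.7]
grip_width: 0.0001
```

```bash
python3 - <<'E'
from workcell import bot
import cv2
cv2.imwrite("pics/w7.png",bot.camera("wrist"))
E
```

```text
(no output)
```

View pics/w7.png

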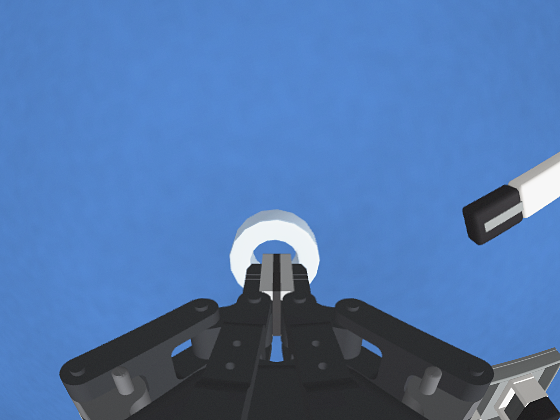

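```bash
python3 - <<'E'
from h import *
p=bot.get_obs()["eef_pos"]
W=bot.camera_model("wrist"); ax=np.array([.963,-.26]) # horizontal, camera->tool
print(W["T"][:3,3],p)
for n,u,v in [("tip?",277,253),("padbottom?",277,290),("ringtopfar",274,221),("holefar",274,241)]:
    print(n,[(z,(((wray(u,v,z,W)-p[:2])@ax)*1000).round(1)) for z in (0,.01,.019,.03,.04)])
E
python3 - <<'E'
import cv2
im=cv2.imread("pics/w7.png"); cv2.imwrite("pics/w7c.png",cv2.resize(im[200:340,210:350],None,fx=4,fy=4,interpolation=cv2.INTER_CUBIC))
E
```

```text
[ 0.35001612 -0.13454008  0.17016625] [ 0.42322393 -0.15603208  0.00589463]
tip? [(0, np.float64(3.9)), (0.01, np.float64(-0.8)), (0.019, np.float64(-5.1)), (0.03, np.float64(-10.2)), (0.04, np.float64(-14.9))]
padbottom? [(0, np.float64(28.9)), (0.01, np.float64(22.8)), (0.019, np.float64(17.2)), (0.03, np.float64(10.4)), (0.04, np.float64(4.2))]
ringtopfar [(0, np.float64(-15.7)), (0.01, np.float64(-19.2)), (0.019, np.float64(-22.4)), (0.03, np.float64(-26.3)), (0.04, np.float64(-29.9))]
holefar [(0, np.float64(-3.7)), (0.01, np.float64(-7.9)), (0.019, np.float64(-11.7)), (0.03, np.float64(-16.4)), (0.04, np.float64(-20.7))]
```

View pics/w7c.png

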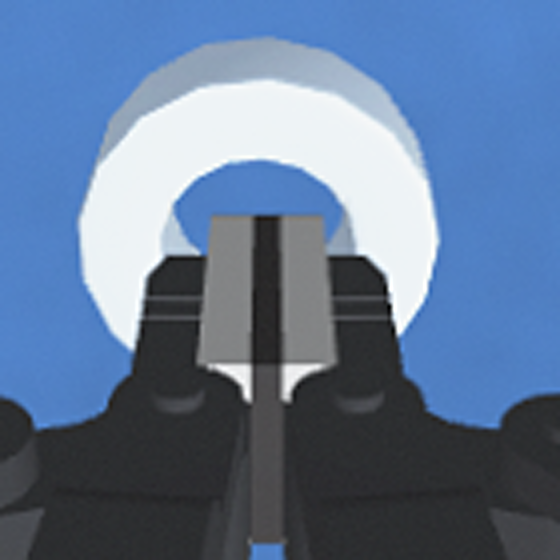

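```bash
python3 -m jog '[[[0,0,0.03,0,0,0,255],[-0.04,0,0.03,0,0,0,255],[-0.07,0,0.03,0,0,0,255],[-0.07,0,0.0,0,0,0,255],[-0.07,0,-0.001,0,0,0,255],[-0.07,0,-0.001,0,0,0,255],[-0.07,0,-0.001,0,0,0,255]]]'
python3 -m jog '[[[0,0,-0.001,0,0,0,255],[0,0,-0.002,0,0,0,255],[0,0,-0.002,0,0,0,255]]]'
python3 -m jog '[[[0,0,-0.001,0,0,0,255],[0,0,-0.002,0,0,0,255],[0,0,-0.002,0,0,0,255]]]'
```

```text
clock: 15.78
eef_pos: [0.3542, -0.1563, 0.0054]
tool_rot: [0.135, 0.991, -0.0, 0.0]
ft_force: [0.5, 0.0, -0.5]
grip_width: -0.0002
clock: 16.03
eef_pos: [0.3541, -0.1563, 0.0032]
tool_rot: [0.135, 0.991, -0.0, 0.0]
ft_force: [0.8, 0.4, 0.2]
grip_width: 0.0002
clock: 16.28
eef_pos: [0.3532, -0.156, 0.0008]
tool_rot: [0.135, 0.991, 0.0, -0.0]
ft_force: [-0.2, 0.4, 0.7]
grip_width: -0.0
```

At TCP z of 0.001 the shut tips still don't touch the desk, so the stated tip offset doesn't hold. I'll keep probing.

```bash
python3 -m jog '[[[0,0,-0.002,0,0,0,255],[0,0,-0.004,0,0,0,255],[0,0,-0.004,0,0,0,255]]]'|grep -E "eef|force"
python3 -m jog '[[[0,0,-0.002,0,0,0,255],[0,0,-0.004,0,0,0,255],[0,0,-0.004,0,0,0,255]]]'|grep -E "eef|force"
```

```text
eef_pos: [0.3529, -0.1559, -0.0035]
ft_force: [-0.4, -0.1, 1.4]
eef_pos: [0.3529, -0.1559, -0.0075]
ft_force: [0.2, 0.5, 0.8]
```

```bash
python3 -m jog '[[[0,0,-0.001,0,0,0,255],[0,0,-0.002,0,0,0,255],[0,0,-0.002,0,0,0,255]]]'|grep -E "eef|force"
python3 -m jog '[[[0,0,-0.001,0,0,0,255],[0,0,-0.002,0,0,0,255],[0,0,-0.002,0,0,0,255]]]'|grep -E "eef|force"
```

```text
eef_pos: [0.3531, -0.156, -0.0092]
ft_force: [-0.3, 0.6, -0.8]
eef_pos: [0.3531, -0.156, -0.0112]
ft_force: [0.5, 0.2, -0.1]
```

```bash
python3 -m jog '[[[0,0,-0.001,0,0,0,255],[0,0,-0.002,0,0,0,255],[0,0,-0.002,0,0,0,255]]]'|grep -E "eef|force"
python3 -m jog '[[[0,0,-0.001,0,0,0,255],[0,0,-0.002,0,0,0,255],[0,0,-0.002,0,0,0,255]]]'|grep -E "eef|force"
```

```text
eef_pos: [0.3531, -0.156, -0.0132]
ft_force: [-0.7, -1.0, -0.5]
eef_pos: [0.3531, -0.156, -0.0152]
ft_force: [0.2, 1.0, 0.3]
```

```bash
python3 -m jog '[[[0,0,-0.001,0,0,0,255],[0,0,-0.002,0,0,0,255],[0,0,-0.002,0,0,0,255]]]'|grep -E "eef|force"
python3 -m jog '[[[0,0,-0.001,0,0,0,255],[0,0,-0.002,0,0,0,255],[0,0,-0.002,0,0,0,255]]]'|grep -E "eef|force"
```

```text
eef_pos: [0.3531, -0.156, -0.0172]
ft_force: [0.4, 0.6, 0.4]
eef_pos: [0.3531, -0.156, -0.0192]
ft_force: [0.9, -0.8, 1.1]
```

```bash
for i in 1 ; do python3 -m jog '[[[0,0,-0.001,0,0,0,255],[0,0,-0.002,0,0,0,255],[0,0,-0.002,0,0,0,255]]]'|grep -E "eef|force"; done
python3 -m jog '[[[0,0,-0.001,0,0,0,255],[0,0,-0.002,0,0,0,255],[0,0,-0.002,0,0,0,255]]]'|grep -E "eef|force"
```

```text
eef_pos: [0.3531, -0.156, -0.0212]
ft_force: [0.5, 0.1, -0.1]
eef_pos: [0.3534, -0.1561, -0.0224]
ft_force: [-2.0, 1.4, 9.8]
```

```bash
python3 -m jog '[[[0,0,-0.001,0,0,0,255],[0,0,-0.001,0,0,0,255]]]'|grep -E "eef|force"
python3 -m jog '[[[0,0,-0.001,0,0,0,255],[0,0,-0.001,0,0,0,255]]]'|grep -E "eef|force"
```

```text
eef_pos: [0.3534, -0.1561, -0.0224]
ft_force: [-5.2, 2.2, 22.7]
eef_pos: [0.3534, -0.1561, -0.0225]
ft_force: [-7.7, 4.5, 34.1]
```

The shut fingertips touch at TCP z = -0.0222, so they are about 22 mm behind the nominal TCP (30 mm off the stated value). I'll re-grip the tape with the corrected height.

```bash
python3 -m jog '[[[0,0,0.03,0,0,0,255],[0,0,0.065,0,0,0,0],[0.04,0.001,0.065,0,0,0,0],[0.07,0.001,0.065,0,0,0,0],[0.07,0.001,0.065,0,0,0,0],[0.07,0.001,0.065,0,0,0,0],[0.07,0.001,0.065,0,0,0,0],[0.07,0.001,0.065,0,0,0,0]]]'
python3 - <<'E'
from h import *
import cv2
im=bot.camera("wrist"); cv2.imwrite("pics/w8.png",im)
# bright blob near predicted tape pixel
m=cv2.inRange(im,(200,200,200),(255,255,255)); n,l,s,c=cv2.connectedComponentsWithStats(m)
for i in range(1,n):
    if s[i][4]>300: print(s[i],c[i].round(0))
for i in range(1,n):
    if s[i][4]>300: print(wray(s[i][0]+s[i][2]/2,s[i][1]+s[i][3]/2,.019))
print(bot.get_obs()["eef_pos"])
E
```

```text
clock: 19.78
eef_pos: [0.4213, -0.1546, 0.039]
tool_rot: [0.135, 0.991, 0.0, -0.002]
ft_force: [-1.0, 0.3, -0.7]
grip_width: 0.0833
[ 490  146   62   60 1822] [520. 176.]
[ 236  205   75   69 2817] [273. 239.]
[0.42739429 0.02661586]
[ 0.42253305 -0.15558538]
[ 0.42137648 -0.15467227  0.03914228]
```

```bash
python3 -m jog '[[[0,-0.001,-0.03,0,0,0,0],[0,-0.001,-0.05,0,0,0,0],[0,-0.001,-0.059,0,0,0,0],[0,-0.001,-0.059,0,0,0,0],[0,-0.001,-0.059,0,0,0,100],[0,-0.001,-0.059,0,0,0,255],[0,-0.001,-0.059,0,0,0,255],[0,-0.001,-0.059,0,0,0,255],[0,-0.001,-0.059,0,0,0,255],[0,-0.001,-0.059,0,0,0,255]]]'
python3 -m jog '[[[0,0,0,0,0,0,255],[0,0,0,0,0,0,255],[0,0,0.02,0,0,0,255],[0,0,0.05,0,0,0,255],[0,0,0.08,0,0,0,255],[0,0,0.08,0,0,0,255],[0,0,0.08,0,0,0,255]]]'
```

```text
clock: 20.67
eef_pos: [0.4243, -0.1565, -0.0173]
tool_rot: [0.135, 0.991, -0.0, 0.001]
ft_force: [-2.3, 0.9, 6.8]
grip_width: 0.0458
clock: 21.25
eef_pos: [0.4256, -0.1569, 0.0636]
tool_rot: [0.135, 0.991, -0.001, 0.003]
ft_force: [0.3, -0.4, -0.3]
grip_width: 0.0459
```

```bash
python3 -m jog '[[[0.139,-0.168,0,0,0,0,255],[0.139,-0.168,0,0,0,0,255],[0.139,-0.168,0,0,0,0,255],[0.139,-0.168,0,0,0,0,255],[0.139,-0.168,0,0,0,0,255],[0.139,-0.168,0,0,0,0,255],[0.139,-0.168,0,0,0,0,255],[0.139,-0.168,0,0,0,0,255],[0.139,-0.168,0,0,0,0,255]]]'
python3 - <<'E'
from h import *
import cv2
im=bot.camera("wrist"); cv2.imwrite("pics/w9.png",im); print(bot.get_obs()["eef_pos"],bot.get_obs()["grip_width"])
E
```

```text
clock: 22.0
eef_pos: [0.5607, -0.3228, 0.0597]
tool_rot: [0.135, 0.991, 0.001, -0.002]
ft_force: [-0.6, 0.2, -0.6]
grip_width: 0.0457
[ 0.56091355 -0.32263027  0.06023862] 0.04564043508752382
```

View pics/w9.png

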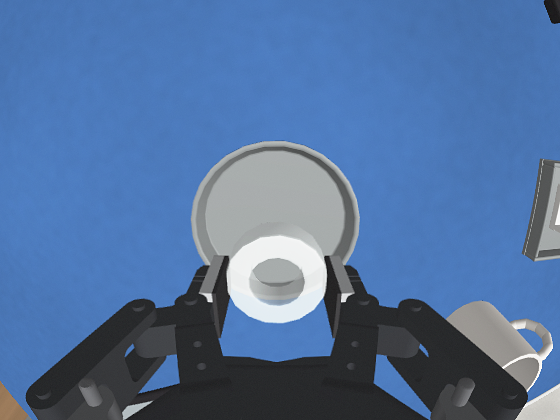

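The tape is held level above the dish's centre column (275). I'll lower it and release, then go to highlighter B.

```bash
python3 -m jog '[[[0,0,-0.03,0,0,0,255],[0,0,-0.06,0,0,0,255],[0,0,-0.07,0,0,0,255],[0,0,-0.075,0,0,0,255],[0,0,-0.075,0,0,0,255],[0,0,-0.075,0,0,0,255],[0,0,-0.075,0,0,0,100],[0,0,-0.075,0,0,0,80],[0,0,-0.075,0,0,0,80],[0,0,-0.075,0,0,0,80]]]'
python3 -m jog '[[[0,0,0,0,0,0,80],[0,0,0,0,0,0,80],[0,0,0.03,0,0,0,80],[0,0,0.07,0,0,0,80],[0,0,0.1,0,0,0,80],[0,0,0.1,0,0,0,80],[0,0,0.1,0,0,0,80],[0,0,0.1,0,0,0,80]]]'
```

```text
clock: 22.88
eef_pos: [0.5623, -0.324, -0.0139]
tool_rot: [0.135, 0.991, -0.0, 0.0]
ft_force: [-0.5, 0.5, -0.3]
grip_width: 0.0583
clock: 23.55
eef_pos: [0.5619, -0.3239, 0.0856]
tool_rot: [0.135, 0.991, 0.0, -0.0]
ft_force: [-0.9, 1.1, -0.3]
grip_width: 0.0586
```

```bash
python3 -m jog '[[[-0.131,0.338,0,0,0,-64,80],[-0.131,0.338,0,0,0,-64,80],[-0.131,0.338,0,0,0,-64,80],[-0.131,0.338,0,0,0,-64,80],[-0.131,0.338,0,0,0,-64,80],[-0.131,0.338,0,0,0,-64,80],[-0.131,0.338,0,0,0,-64,80],[-0.131,0.338,0,0,0,-64,80],[-0.131,0.338,0,0,0,-64,80],[-0.131,0.338,0,0,0,-64,80]]]'
python3 -m jog '[[[0,0,-0.03,0,0,0,80],[0,0,-0.03,0,0,0,80],[0,0,-0.03,0,0,0,80],[0,0,-0.03,0,0,0,80]]]'
python3 - <<'E'
from h import *
import cv2
im=bot.camera("wrist"); cv2.imwrite("pics/w10.png",im); print(bot.get_obs()["eef_pos"],bot.get_obs()["tool_rot"])
E
```

```text
clock: 24.38
eef_pos: [0.4265, 0.0178, 0.0839]
tool_rot: [0.639, 0.769, -0.001, -0.003]
ft_force: [-0.4, -1.7, 0.8]
grip_width: 0.0587
clock: 24.72
eef_pos: [0.4304, 0.0136, 0.0555]
tool_rot: [0.64, 0.769, -0.001, -0.001]
ft_force: [-0.2, 0.6, -0.8]
grip_width: 0.0588
[0.43127621 0.01350375 0.05604023] [ 6.39783953e-01  7.68554715e-01 -2.68676613e-04 -2.67383825e-04]
```

View pics/w10.png

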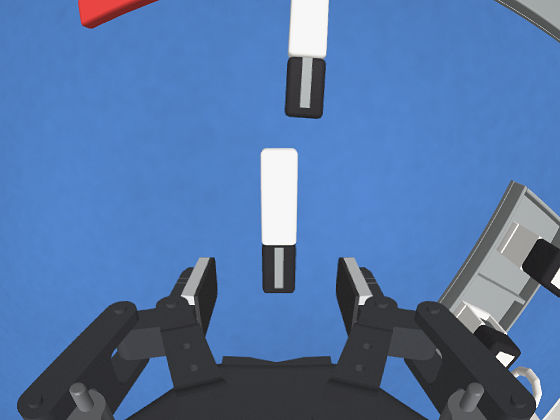

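The highlighter is aligned and centred (column 279), and both stamps are standing. I'll grip and lift it.

```bash
python3 -m jog '[[[0,0,-0.03,0,0,0,80],[0,0,-0.06,0,0,0,80],[0,0,-0.07,0,0,0,80],[0,0,-0.075,0,0,0,80],[0,0,-0.075,0,0,0,80],[0,0,-0.075,0,0,0,255],[0,0,-0.075,0,0,0,255],[0,0,-0.075,0,0,0,255],[0,0,-0.075,0,0,0,255],[0,0,-0.075,0,0,0,255]]]'
python3 -m jog '[[[0,0,0,0,0,0,255],[0,0,0,0,0,0,255],[0,0,0.02,0,0,0,255],[0,0,0.05,0,0,0,255],[0,0,0.08,0,0,0,255],[0,0,0.08,0,0,0,255],[0,0,0.08,0,0,0,255]]]'
python3 - <<'E'
from h import *
import cv2
im=bot.camera("wrist"); cv2.imwrite("pics/w11.png",im); print(bot.get_obs()["eef_pos"],bot.get_obs()["tool_rot"],bot.get_obs()["grip_width"])
E
```

```text
clock: 25.6
eef_pos: [0.4328, 0.0139, -0.0176]
tool_rot: [0.64, 0.769, 0.001, 0.001]
ft_force: [-0.2, -0.4, 6.1]
grip_width: 0.0223
clock: 26.18
eef_pos: [0.4336, 0.014, 0.0633]
tool_rot: [0.639, 0.769, 0.002, 0.002]
ft_force: [0.6, 0.1, -0.9]
grip_width: 0.0221
[0.43201101 0.01398878 0.06182317] [0.63943042 0.76884783 0.00088005 0.00098466] 0.022099671770448984
```

```bash
python3 -m jog '[[[0.147,0.262,0.01,0,0,77.5,255],[0.147,0.262,0.01,0,0,77.5,255],[0.147,0.262,0.01,0,0,77.5,255],[0.147,0.262,0.01,0,0,77.5,255],[0.147,0.262,0.01,0,0,77.5,255],[0.147,0.262,0.01,0,0,77.5,255],[0.147,0.262,0.01,0,0,77.5,255],[0.147,0.262,0.01,0,0,77.5,255],[0.147,0.262,0.01,0,0,77.5,255],[0.147,0.262,0.01,0,0,77.5,255]]]'
python3 -m jog '[[[0,0,0,0,0,0,255],[0,0,0,0,0,0,255],[0,0,0,0,0,0,255],[0,0,0,0,0,0,255]]]'
python3 - <<'E'
from h import *
import cv2
from scipy.spatial.transform import Rotation as R
im=bot.camera("wrist"); cv2.imwrite("pics/w12.png",im); o=bot.get_obs()
y=R.from_quat(o["tool_rot"]).as_matrix()[:,1]; print(o["eef_pos"],np.degrees(np.arctan2(y[1],y[0])),o["grip_width"])
E
```

```text
clock: 27.07
eef_pos: [0.5772, 0.2769, 0.0681]
tool_rot: [0.065, 0.998, -0.001, -0.002]
ft_force: [0.1, -0.4, -0.4]
grip_width: 0.0225
clock: 27.4
eef_pos: [0.5779, 0.2755, 0.0705]
tool_rot: [0.07, 0.998, -0.0, -0.0]
ft_force: [-0.4, 0.4, 0.3]
grip_width: 0.0222
[0.5781002  0.27555273 0.07074641] 82.01250850852928 0.022507404284306743
```

View pics/w12.png

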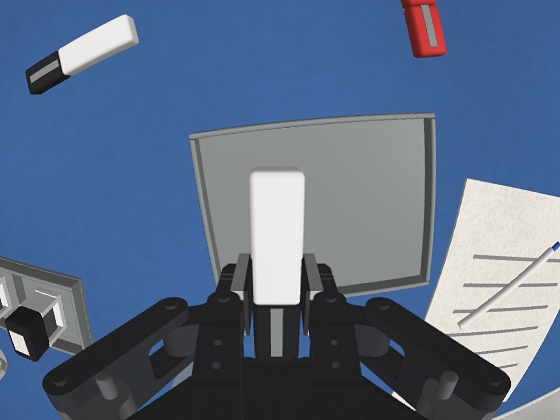

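The highlighter is held level over the tray; about 6° of turn is still missing because of the rate limit. I'll add that, lower and release.

```bash
python3 -m jog '[[[0,0,0,0,0,6,255],[0,0,-0.03,0,0,6,255],[0,0,-0.06,0,0,6,255],[0,0,-0.075,0,0,6,255],[0,0,-0.081,0,0,6,255],[0,0,-0.085,0,0,6,255],[0,0,-0.085,0,0,6,255],[0,0,-0.085,0,0,6,255],[0,0,-0.085,0,0,6,120],[0,0,-0.085,0,0,6,120]]]'
python3 -m jog '[[[0,0,0,0,0,0,120],[0,0,0,0,0,0,120],[0,0,0,0,0,0,120],[0,0,0.03,0,0,0,120],[0,0,0.07,0,0,0,120],[0,0,0.1,0,0,0,80],[0,0,0.1,0,0,0,80],[0,0,0.1,0,0,0,80]]]'
```

```text
clock: 28.28
eef_pos: [0.579, 0.2762, -0.0133]
tool_rot: [0.017, 1.0, 0.0, 0.001]
ft_force: [-0.1, -0.7, -0.3]
grip_width: 0.0446
clock: 28.95
eef_pos: [0.5803, 0.2769, 0.089]
tool_rot: [0.016, 1.0, 0.001, 0.003]
ft_force: [-0.3, -0.3, -0.6]
grip_width: 0.0584
```

```bash
python3 -m jog '[[[-0.1525,-0.135,0,0,0,-70,80],[-0.1525,-0.135,0,0,0,-70,80],[-0.1525,-0.135,0,0,0,-70,80],[-0.1525,-0.135,0,0,0,-70,80],[-0.1525,-0.135,0,0,0,-70,80],[-0.1525,-0.135,0,0,0,-70,80],[-0.1525,-0.135,0,0,0,-70,80],[-0.1525,-0.135,0,0,0,-70,80],[-0.1525,-0.135,0,0,0,-70,80],[-0.1525,-0.135,0,0,0,-70,80]]]'
python3 -m jog '[[[0,0,-0.03,0,0,-7,80],[0,0,-0.03,0,0,-10.6,80],[0,0,-0.03,0,0,-10.6,80],[0,0,-0.03,0,0,-10.6,80],[0,0,-0.03,0,0,-10.6,80],[0,0,-0.03,0,0,-10.6,80]]]'
python3 - <<'E'
from h import *
import cv2
from scipy.spatial.transform import Rotation as R
im=bot.camera("wrist"); cv2.imwrite("pics/w13.png",im); o=bot.get_obs()
y=R.from_quat(o["tool_rot"]).as_matrix()[:,1]; print(o["eef_pos"],np.degrees(np.arctan2(y[1],y[0])),o["grip_width"])
m=cv2.inRange(im,(200,200,200),(255,255,255)); n,l,s,c=cv2.connectedComponentsWithStats(m)
for i in range(1,n):
    if s[i][4]>800: print(s[i],cv2.minAreaRect(np.argwhere(l==i)[:,::-1].astype(np.float32)))
E
```

```text
clock: 29.78
eef_pos: [0.4243, 0.1404, 0.0845]
tool_rot: [0.589, 0.808, -0.001, -0.001]
ft_force: [0.2, -0.0, 0.6]
grip_width: 0.0587
clock: 30.28
eef_pos: [0.4261, 0.1411, 0.0562]
tool_rot: [0.659, 0.752, 0.0, 0.0]
ft_force: [0.0, -0.7, 0.2]
grip_width: 0.0589
[0.42616305 0.14108304 0.05631049] 7.560454430523566 0.05839959420136796
[ 451   40   72   57 2082] ((486.9408264160156, 67.64199829101562), (79.46154022216797, 29.230770111083984), 22.61986541748047)
[ 260  149   37   96 3348] ((278.0, 196.5), (36.0, 95.0), 0.0)
```

```bash
python3 -m jog '[[[0,0,-0.03,0,0,0,80],[0,0,-0.06,0,0,0,80],[0,0,-0.07,0,0,0,80],[0,0,-0.075,0,0,0,80],[0,0,-0.075,0,0,0,80],[0,0,-0.075,0,0,0,255],[0,0,-0.075,0,0,0,255],[0,0,-0.075,0,0,0,255],[0,0,-0.075,0,0,0,255],[0,0,-0.075,0,0,0,255]]]'
python3 -m jog '[[[0,0,0,0,0,0,255],[0,0,0,0,0,0,255],[0,0,0.02,0,0,0,255],[0,0,0.05,0,0,0,255],[0,0,0.09,0,0,0,255],[0,0,0.09,0,0,0,255],[0,0,0.09,0,0,0,255]]]'
```

```text
clock: 31.17
eef_pos: [0.4272, 0.1414, -0.0176]
tool_rot: [0.659, 0.752, 0.001, 0.001]
ft_force: [-0.7, 0.3, 5.4]
grip_width: 0.0223
clock: 31.75
eef_pos: [0.4284, 0.1418, 0.0738]
tool_rot: [0.659, 0.752, 0.003, 0.002]
ft_force: [0.1, -0.3, -0.8]
grip_width: 0.0226
```

```bash
python3 -m jog '[[[0.1545,0.2005,0,0,0,70,255],[0.1545,0.2005,0,0,0,70,255],[0.1545,0.2005,0,0,0,70,255],[0.1545,0.2005,0,0,0,70,255],[0.1545,0.2005,0,0,0,70,255],[0.1545,0.2005,0,0,0,70,255],[0.1545,0.2005,0,0,0,70,255],[0.1545,0.2005,0,0,0,70,255],[0.1545,0.2005,0,0,0,70,255],[0.1545,0.2005,0,0,0,70,255]]]'
python3 -m jog '[[[0,0,0,0,0,7,255],[0,0,0,0,0,10.5,255],[0,0,0,0,0,10.5,255],[0,0,0,0,0,10.5,255],[0,0,0,0,0,10.5,255]]]'
python3 - <<'E'
from h import *
import cv2
from scipy.spatial.transform import Rotation as R
im=bot.camera("wrist"); cv2.imwrite("pics/w14.png",im); o=bot.get_obs()
y=R.from_quat(o["tool_rot"]).as_matrix()[:,1]; print(o["eef_pos"],np.degrees(np.arctan2(y[1],y[0])),o["grip_width"])
m=cv2.inRange(im,(200,200,200),(255,255,255)); n,l,s,c=cv2.connectedComponentsWithStats(m)
for i in range(1,n):
    if s[i][4]>800: q=cv2.minAreaRect(np.argwhere(l==i)[:,::-1].astype(np.float32)); print(s[i],q,wray(*q[0],.02))
E
```

```text
clock: 32.58
eef_pos: [0.5792, 0.3412, 0.0681]
tool_rot: [0.106, 0.994, -0.001, -0.002]
ft_force: [-0.3, 0.5, -0.2]
grip_width: 0.0221
clock: 33.0
eef_pos: [0.5797, 0.3411, 0.0699]
tool_rot: [0.018, 1.0, -0.0, -0.001]
ft_force: [0.3, 0.1, -0.6]
grip_width: 0.0225
[0.57991892 0.34120526 0.07023739] 87.95112212899403 0.022283107467191587
[ 168  153   36   87 2610] ((185.4909210205078, 196.3612518310547), (87.25521850585938, 30.80269432067871), 86.24827575683594) [0.55977963 0.2792383 ]
[ 252  175   52  131 6378] ((277.4999694824219, 239.99996948242188), (129.99996948242188, 50.99999237060547), 90.0) [0.59465109 0.34258064]
[  360   198   198   166 16962] ((456.50439453125, 278.2015380859375), (165.222412109375, 136.62351989746094), 19.29004669189453) [0.63869345 0.49345215]
```

Highlighter B lies in the tray as planned. I'll lower A and release it, then retreat.

```bash
python3 -m jog '[[[0,0.001,-0.03,0,0,0,255],[0,0.001,-0.06,0,0,0,255],[0,0.001,-0.075,0,0,0,255],[0,0.001,-0.081,0,0,0,255],[0,0.001,-0.085,0,0,0,255],[0,0.001,-0.085,0,0,0,255],[0,0.001,-0.085,0,0,0,255],[0,0.001,-0.085,0,0,0,120],[0,0.001,-0.085,0,0,0,120],[0,0.001,-0.085,0,0,0,120]]]'
python3 -m jog '[[[0,0,0,0,0,0,120],[0,0,0,0,0,0,120],[0,0,0.03,0,0,0,120],[0,0,0.07,0,0,0,120],[0,0,0.11,0,0,0,80],[0,0,0.15,0,0,0,80],[0,0,0.2,0,0,0,80],[0,0,0.2,0,0,0,80]]]'
python3 -m jog '[[[-0.3,0.06,0,0,0,0,80],[-0.3,0.06,0,0,0,0,80],[-0.3,0.06,0,0,0,0,80],[-0.3,0.06,0,0,0,0,80],[-0.3,0.06,0,0,0,0,80],[-0.3,0.06,0,0,0,0,80],[-0.3,0.06,0,0,0,0,80],[-0.3,0.06,0,0,0,0,80],[-0.3,0.06,0,0,0,0,80],[-0.3,0.06,0,0,0,0,80]]]'
python3 - <<'E'
from h import *
import cv2
t=bot.camera("top"); s=bot.camera("scene"); cv2.imwrite("pics/topE.png",t); cv2.imwrite("pics/sceneE.png",s)
a=cv2.resize(t[80:220,150:460],None,fx=2.5,fy=2,interpolation=cv2.INTER_CUBIC)
b=cv2.resize(s[140:410,140:400],(375,390*270//375),interpolation=cv2.INTER_CUBIC)
b=cv2.resize(s[130:410,140:420],(316,316),interpolation=cv2.INTER_CUBIC)
c=cv2.resize(s[230:330,240:360],(459,316),interpolation=cv2.INTER_CUBIC)
cv2.imwrite("pics/end.png",np.vstack([a,np.hstack([b,c])]))
E
```

```text
clock: 33.88
eef_pos: [0.5807, 0.3427, -0.0137]
tool_rot: [0.017, 1.0, 0.0, 0.0]
ft_force: [-0.0, 0.3, 1.1]
grip_width: 0.0455
clock: 34.55
eef_pos: [0.5834, 0.3443, 0.1955]
tool_rot: [0.017, 1.0, 0.004, 0.006]
ft_force: [1.5, 0.2, 0.9]
grip_width: 0.0588
clock: 35.38
eef_pos: [0.2797, 0.4028, 0.1863]
tool_rot: [0.016, 1.0, 0.0, 0.0]
ft_force: [0.1, -0.1, -0.7]
grip_width: 0.0588
```

View pics/end.png

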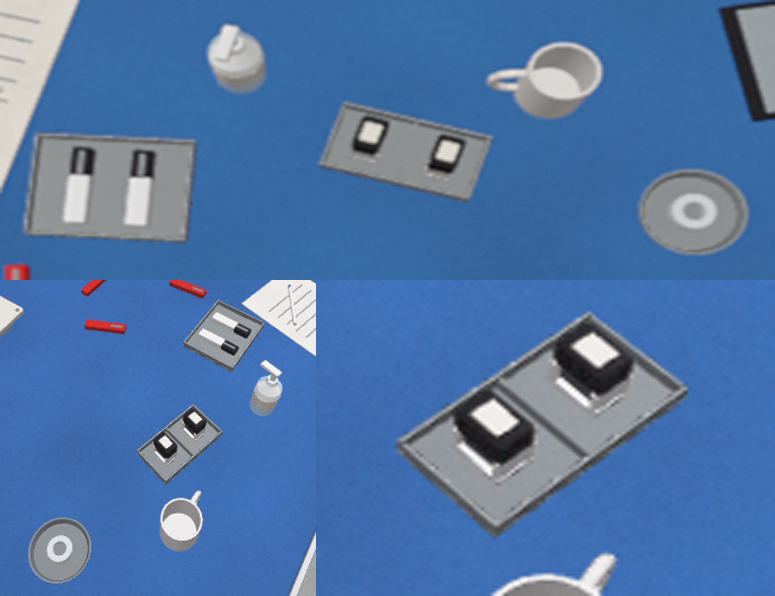

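The final picture shows both highlighters flat side by side, one stamp upright in each bay, and the tape in the dish. The bottle and mug stand where they were, so I'm handing in.

```bash
python3 -c "
from workcell import bot
print(bot.job_done(), bot.get_obs()['clock'])"
```

```text
the job is handed in; nothing more can be done
the job is handed in; nothing more can be done
```

The desk is cleared and the job was handed in at about 35 s on the robot clock. No verdict was reported. Both highlighters lie side by side on the flat tray's floor, one stamp stands upright in each bay, and the tape roll lies flat near the middle of the dish.

**Last checks:** the final top and scene pictures show everything in place, with the gel bottle and mug looking where they started. I checked this by eye only and did not measure the final heights, tilts or the bottle and mug positions.

**What disagreed:** the fingertips are not where the specification puts them. `bot.tip_extent` gives 8 mm ahead of the TCP, but a contact probe on the bare desk (up to 34 N at the wrist) met it at TCP z = -22 mm. That puts the shut tips about 22 mm behind the TCP.

- **Tape roll:** the first two grasps closed above it. It went in on the third try, at the corrected height.
- **Stamps:** I moved these before finding the error, so I held them only near the top of their caps. Both were placed upright all the same.
- **Finger opening:** it read 2–3 mm under the nominal width of each part held.

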